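# Pry the snap-fit terminal cover off a bench terminal box

## Robot

A 6-joint arm with a two-finger parallel gripper is mounted at the origin on a cart in front of the work surface, level with it; the furniture and walls round the work are solid. World frame = base frame: x ahead of the robot, y to its left, z up, the work surface at z = 0. Lengths are in m, angles in degrees, forces in N, time in s.
With the tool pointing down it reaches from about 0.375 to 0.9 m from the base axis. Payload 3.1 kg.
Tool frame: the origin (TCP) lies midway between the tips of the shut fingers; the grasp point (between the pads) lies bot.hold_point_z behind it (bot.hold_point_z is the distance from the TCP to the grasp point, in m); z points along the fingers, y is the direction in which the jaws open and shut (so a half turn about z gives the same grasp; the last joint's range is limited). The gripper opens to 87 mm and grips with 3 to 60 N. Pads are 19 mm wide; open, the fingers measure 117 mm over their backs; the gripper's body (75 mm by 190 mm) begins 51 mm behind the grasp point.
Start: joints at [-10.227, 30.224, 82.088, -0, 67.689, -10.227], TCP at [0.625, 0, 0.223] pointing down, gripper open.
Joint ranges: [-176.69, 176.69], [-43.24, 126.21], [12.49, 139.97], [-82, 262], [0, 151.66], [-163.58, 163.58]. Speed limits (degrees/s): [159.86, 159.86, 180, 180, 180, 180].

## Interface

Orientations are given as a 3x3 rotation matrix whose columns are the frame's x, y, z axes.
In Python, from rig import bot, vision, order gives the robot as it stands. The module is installed in compiled form; this text tells all that it offers.
- The arm moves only by the tool move_arm, never from a script. Its argument "moves" is a list of rows, each an object of numbers: "hand": the finger opening in mm, from 0 to 87; "x", "y", "z": the shift along the tool's x, y, z in units of 25 mm (1.0 is 25 mm); "wx", "wy", "wz": the turn, a rotation vector about the tool's x, y, z in degrees. In form: [{"hand": .., "x": .., "y": .., "z": .., "wx": .., "wy": .., "wz": ..}, ...]. A call has 1 to 20 rows; each row shifts and turns the commanded pose from where the row before left it, along the tool's axes as they then stand; what a row does not reach is not made up. A row lasts 1/10 s, in which the tool goes at most 50 mm and 8.59 degrees, less where a joint would pass 70% of its speed; a pose out of reach is approached as far as the arm can. A call is refused whole if a number of a shift passes 1 or a number of a turn 8.59, either way. A call with a gripper value outside its range is refused whole. The fingers move at their own pace and stop on an object; the grip force is fixed at half the most. Time passes only in rows, so rows that do not move let the fingers close. It gives the time, the measured TCP pose, the force and the opening at its end, in the units of the state.
- bot.read_state(): the state, without advancing time (a new reading comes with each control period).
- vision.capture(name): name is "scene" or "side" or "wrist"; returns a dict with "image" (480x640x3 uint8, red, green, blue), "z_map" (480x640 float32, m along the optical axis (not along the pixel's ray), 0 where there is no reading), "fx", "fy", "cx", "cy" (pixels), "k1" (the pictures are not rectified: a ray, as slopes to the right and down, at radius r is drawn at 1 + k1 r^2 times it, then the intrinsics apply), "pose" (4x4, takes a point from camera to world coordinates); the wrist camera has in their place "hand_eye" (4x4, takes a point from camera to tool coordinates, whose origin is the TCP and whose axes are the flange's). Camera axes: x right, y down, z forward; pixel columns grow to the right and rows downward; lengths in m; the calibration is good to about 2 mm. A picture is of the moment at which its call begins: read the wrist's pose just before it.
- order.hand_in(): hands the job in, once; it reports no verdict.
The state is a dict: "time_s": time; "joint_positions": joint angles; "qvel": joint speeds; "tau": joint torques, N m; "position": TCP position; "tcp_rot": TCP orientation; "force": force on the tool from outside, world axes, zero at the start; "moment": the same for the moment, N m; "opening": opening from 0.0 (shut) to 1.0 (fully open).
Only numpy, scipy, OpenCV 4.12 (cv2) and the standard library are available. Lean on these libraries where they do the work, as an engineer would, in place of code of your own. Each camera call takes 0.05 s, during which the arm holds its last target.

## Task

Take the pry tool (flat handle, flat blade) out of the wooden stand, put its blade down into the notch in the top edge of the terminal box's front cover, and lever the cover off with the tool, so that it drops off its snaps onto the worktop and lies there. Then put the pry tool back upright, fully down, in the hole it came from. Do not touch the cover with the fingers, and leave the round awl in its hole.

Things in the scene. Friction and masses are not known exactly. Their poses are not given: they have to be found in the camera images.
- pry_handle (a point): Middle of the pry tool's black handle, a flat bar 18 mm thick (own x) x 28 wide (y) x 80 high (z, up). The tool stands tip down in one of the stand's two holes (which one varies). Under the handle: a 26 x 38 x 6 mm collar that rests on the stand, then a flat steel blade 62 mm long, 16 wide (y), 4 thick (x). This point is 108 mm above the blade tip, 40 mm below the top. About 0.12 kg.
- pry_tip (a point): Lower end of the pry tool's blade, mid-width; axes as the handle's. 4 mm above the worktop while the tool stands in its hole.
- tool_stand: Pale wooden block fixed to the worktop, 70 (x) x 150 (y) x 66 mm high, origin at the centre of its underside. Holes at own y = +42 and -42 mm, each 9 (x) x 21 mm (y), 63 mm deep, with a 4 mm chamfer (17 x 29 mm at the mouth). The tools drop in until the collar sits on the block.
- terminal_box: Grey box fixed to the worktop, 90 deep (x) x 104 wide (y) x 96 mm high, origin at the centre of its underside; own -x is its front, roughly facing the robot; front face at x = -45 mm. The cover stands on the box's 12 mm foot flange before that face: plate 4 mm thick, inner side at x = -59 mm, top level with the box top.
- notch (a point): Centre of the notch's mouth at the box top (96 mm up), axes as the box's. Opening 14 mm (x, box face to cover plate) x 46 mm (y), free 50 mm down. A blade 40 mm down, bearing on the box's front top edge 7 mm behind this point and tilted about 35 degrees so that its tip swings to the front (-x), tips the cover's top out; the side snaps yield at 5 to 10 N and the cover falls forward.
- cover_middle (a point): Centre of the front plate of the loose white plastic cover, 118 wide (own y) x 84 high (z, up when on the box) x 38 mm deep with its side skirts, 0.09 kg, held by two sprung balls in the box's sides. 54 mm above the worktop while on.
- awl_handle (a point): Middle of the round black handle (26 mm diameter, 80 high) of an awl with a thin round shank and round collar; it stands in the stand's other hole, as high as the pry tool. Leave it there.
Not all that is in view belongs to the job. What is shaped like the part that bears pry_handle but blue or turquoise is not meant.

How it is judged (in metres and radians):
On the way, in this order (a step that is already met when the one before it is completed fails the run):
1. the blade is down in the notch between cover and box, the cover still on (x of pry_tip in the frame of terminal_box between -0.075 and -0.042 m and y of pry_tip in the frame of terminal_box between -0.026 and 0.026 m and z of pry_tip in the frame of terminal_box below 0.09 m and angle between cover_middle's own z axis and vertical below 0.2 rad), for 0.1 s.
2. the cover comes away while the blade is at it (angle between cover_middle's own z axis and vertical above 0.3 rad and distance between pry_tip and terminal_box below 0.16 m), for 0.05 s.
At the end, for the whole second after the job is handed in: the cover lies off the box, tipped over by more than 57 degrees with its middle less than 45 mm above the worktop, at rest; the pry tool stands in its hole again, within 15 mm of where it was and within 10 degrees of upright; the awl is within 30 mm of where it was (angle between cover_middle's own z axis and vertical above 1 rad and height (world z) of cover_middle below 0.045 m and linear speed of cover below 0.02 m/s and distance of pry_handle from where it was at the start of the episode below 0.015 m and angle between pry_handle's own z axis and vertical below 0.17 rad and distance of awl_handle from where it was at the start of the episode below 0.03 m); the robot touches nothing.
It fails at once if the fingers touch the cover (contact force between the fingers and cover above 1 N).
It fails at once if the awl is taken out of its hole or knocked (distance of awl_handle from where it was at the start of the episode above 0.03 m).
It also fails if it takes over 51 s, if anything falls off the work surface, if the arm or the gripper's body presses on something with over 40 N, if the wrist force passes 120 N, or if a joint passes its speed limit or range.

## Working session

There is one attempt and no reset: what is moved stays moved. The work goes in short steps, Python scripts to look and compute and a tool call to move; the robot and the scene stay as the last step left them, time stands still between calls to the robot, and variables do not carry over. Pictures are saved under pics/ and viewed, and the job is handed in when it is done.

Besides the shell and the picture viewer there is one more tool, called after "Emit:" by a JSON object that holds its "method" and its "body". move_arm: Moves the arm, as the interface text tells. Its arguments: {"type":"object","properties":{"moves":{"type":"array"}},"required":["moves"]}

```bash
mkdir -p pics
python3 - <<'E'
from rig import bot, vision, order
import cv2, pickle
s=bot.read_state(); print(s); print(bot.hold_point_z)
for n in ["scene","side","wrist"]:
    c=vision.capture(n); pickle.dump(c,open(f'{n}0.pkl','wb'))
    cv2.imwrite(f'pics/{n}0.png',c['image'][:,:,::-1]); print(n,{k:v for k,v in c.items() if k not in('image','z_map')})
E
```

```text
{'time_s': 0.0, 'joint_positions': array([-1.02277773e+01,  3.02801304e+01,  8.21569443e+01,  1.82509038e-03,
        6.76876480e+01, -1.02277552e+01]), 'qvel': array([-0.05251104,  0.03466036, -0.05302532,  0.01616613,  0.07989189,
       -0.00501173]), 'tau': array([-5.45745443e-04, -4.40045428e+01, -1.76593530e+01,  6.32597599e-02,
        5.83207863e-02, -1.53719384e-04]), 'position': array([6.24270056e-01, 1.65070473e-04, 2.21556041e-01]), 'tcp_rot': array([[ 1.29547131e-05,  9.99997717e-01, -2.13699715e-03],
       [ 9.99999914e-01, -1.20667727e-05,  4.15520844e-04],
       [ 4.15494108e-04, -2.13700235e-03, -9.99997630e-01]]), 'force': array([-0.27791487, -0.31292898, -0.22404261]), 'moment': array([ 0.04284392,  0.01274883, -0.02807866]), 'opening': 1.0015302675119986}
0.0187
scene {'fx': 515.867072309192, 'fy': 515.867072309192, 'cx': 314.3626023135436, 'cy': 235.2999213391873, 'k1': -0.00871221023178215, 'pose': array([[ 0.81898916, -0.40237935,  0.40908143,  0.08818626],
       [-0.57369942, -0.56026842,  0.59746822, -0.46661628],
       [-0.01121347, -0.72400978, -0.68969
[... 260 characters left out ...]
63926605, -0.20858376],
       [-0.71236278,  0.29844011, -0.63519507,  0.81429153],
       [ 0.00895551, -0.9011402 , -0.43343527,  0.54218557],
       [ 0.        ,  0.        ,  0.        ,  1.        ]])}
wrist {'fx': 351.54095966588994, 'fy': 351.54095966588994, 'cx': 319.6719841572489, 'cy': 241.22998902137965, 'k1': -0.05220838336351285, 'hand_eye': array([[-6.41575158e-04, -9.61661435e-01, -2.74238715e-01,
         7.47319694e-02],
       [ 9.99999454e-01, -3.90739243e-04, -9.69286727e-04,
         4.17290750e-04],
       [ 8.24969837e-04, -2.74239187e-01,  9.61661161e-01,
        -1.61268192e-01],
       [ 0.00000000e+00,  0.00000000e+00,  0.00000000e+00,
         1.00000000e+00]])}
```

View pics/scene0.png

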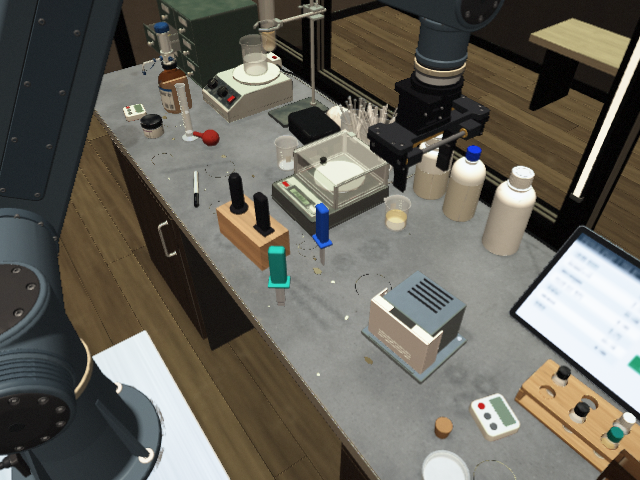

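View pics/side0.png

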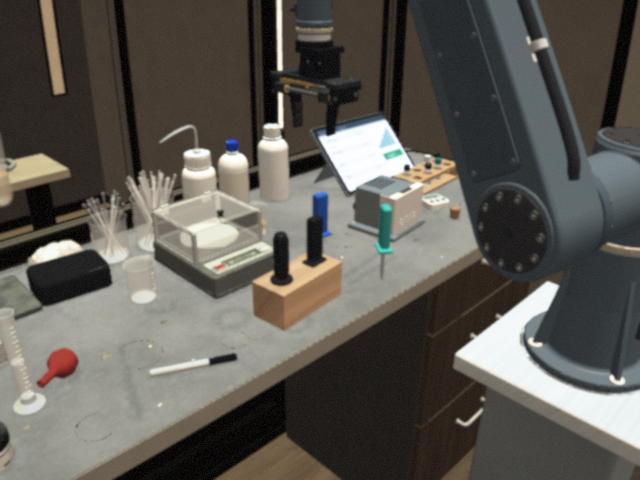

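View pics/wrist0.png

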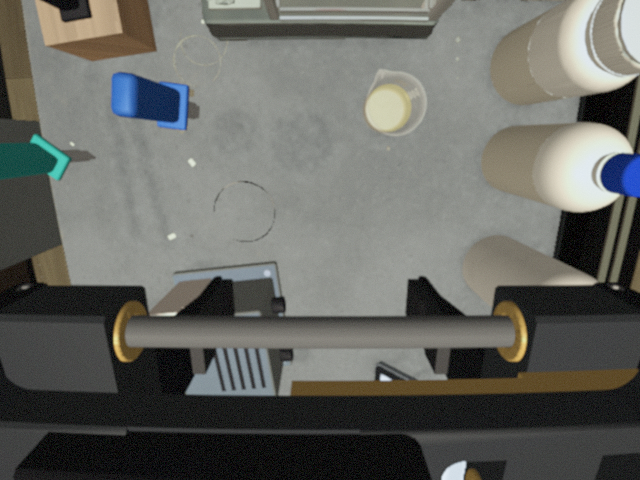

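The scene picture shows the stand at (253,233), with black handles at (236,193) and (262,213). The decoys are blue (322,225) and turquoise (278,266), and the box is at (418,320) with its cover to the lower left. Candidates for the pry tool are black (236,193), black (262,213), blue and turquoise. The two coloured ones are ruled out by the description, so I'll check the two black ones in close crops.

Run:
```python
import pickle,cv2,numpy as np
s=pickle.load(open('scene0.pkl','rb'))['image'][:,:,::-1]; d=pickle.load(open('side0.pkl','rb'))['image'][:,:,::-1]
a=cv2.resize(s[160:280,205:305],None,fx=4,fy=4,interpolation=cv2.INTER_CUBIC)
b=cv2.resize(d[205:335,245:345],None,fx=3.69,fy=3.69,interpolation=cv2.INTER_CUBIC)[:480]
cv2.imwrite('pics/crop1.png',np.hstack([a,b]))
cv2.imwrite('pics/crop2.png',cv2.resize(s[260:390,350:480],None,fx=4.6,fy=4.6,interpolation=cv2.INTER_CUBIC))
```

```text
(no output)
```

View pics/crop1.png

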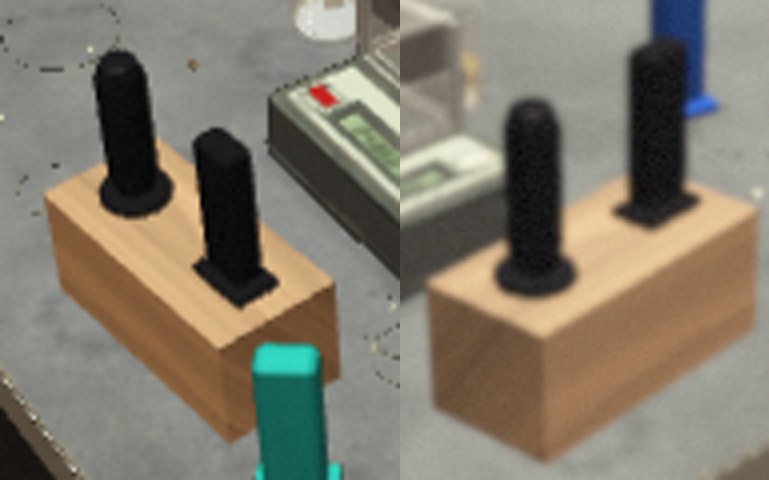

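View pics/crop2.png

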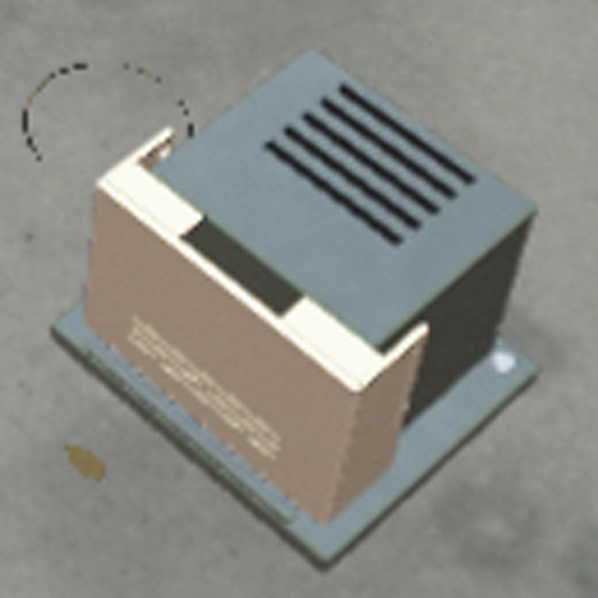

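The crops settle it. The handle at scene (262,213) has a rectangular collar and a flat bar, so it is the pry tool. The one at (236,193) is round with a round collar, so it is the awl. The notch is the dark slot at about scene (403,317). Next I'll measure.

```bash
cat > h.py <<'E'
import numpy as np,cv2,pickle
def rays(c,px,T=None):
    K=np.array([[c['fx'],0,c['cx']],[0,c['fy'],c['cy']],[0,0,1.]])
    p=cv2.undistortPoints(np.array(px,float).reshape(-1,1,2),K,np.array([c['k1'],0,0,0.])).reshape(-1,2)
    T=c['pose'] if T is None else T
    d=np.c_[p,np.ones(len(p))]@T[:3,:3].T
    return T[:3,3],d
def plane(c,px,z,T=None):
    o,d=rays(c,px,T); return o+d*((z-o[2])/d[:,2])[:,None]
def deproj(c,mask,T=None):
    v,u=np.nonzero(mask&(c['z_map']>0)); T=c['pose'] if T is None else T
    o,d=rays(c,np.c_[u,v],T); return o+d*c['z_map'][v,u][:,None],np.c_[u,v]
def project(c,P,T=None):
    T=c['pose'] if T is None else T
    Ti=np.linalg.inv(T); q=P@Ti[:3,:3].T+Ti[:3,3]
    x=q[:,:2]/q[:,2:]; r2=(x**2).sum(1,keepdims=True); x=x*(1+c['k1']*r2)
    return x*[c['fx'],c['fy']]+[c['cx'],c['cy']]
def rect(P):
    (cx,cy),(w,h),a=cv2.minAreaRect((P[:,:2]*1000).astype(np.float32)); return np.round([cx,cy,w,h,a],1)
E
python3 - <<'E'
from h import *
S=pickle.load(open('scene0.pkl','rb'));D=pickle.load(open('side0.pkl','rb'))
f=lambda P:np.array([[205+x/4,160+y/4] for x,y in P]); g=lambda P:np.array([[245+(x-400)/3.69,205+y/3.69] for x,y in P]); k=lambda P:np.array([[350+x/4.6,260+y/4.6] for x,y in P])
np.set_printoptions(precision=4,suppress=True)
print('stand scene\n',plane(S,f([(45,195),(220,347),(335,283)])-.4,.066))
print('stand side\n',plane(D,g([(430,285),(545,335),(757,212)])-.4,.066))
print('box: back, right, coverL, coverR, frontR\n',plane(S,k([(310,50),(535,208),(97,182),(360,388),(385,352)])-.4,.096))
print('notch LF LB RF RB\n',plane(S,k([(180,235),(205,217),(275,310),(305,292)])-.4,.096))
# depth-based
for n,c in(('scene',S),('side',D)):
    P,uv=deproj(c,np.ones((480,640),bool))
    hsv=cv2.cvtColor(c['image'],cv2.COLOR_RGB2HSV)[uv[:,1],uv[:,0]]
    near=(P[:,0]>.2)&(P[:,0]<.8)&(abs(P[:,1])<.5)
    m=near&(abs(P[:,2]-.066)<.004)&(hsv[:,0]>5)&(hsv[:,0]<22)&(hsv[:,1]>80)
    print(n,'standtop',m.sum(),rect(P[m]),P[m,2].mean())
    m=near&(abs(P[:,2]-.096)<.004)&(hsv[:,0]>90)&(hsv[:,0]<120)&(hsv[:,1]>25)&(P[:,1]<.1)
    print(n,'boxtop',m.sum(),rect(P[m]) if m.sum()>9 else'',P[m,2].mean())
    m=near&(hsv[:,2]<45)&(P[:,2]>.10)&(P[:,2]<.16)&(P[:,1]>.1)
    Q=P[m]; 
    if len(Q):
        _,lab,cen=cv2.kmeans(Q.astype(np.float32),2,None,(3,50,1e-4),5,0); print(cen,[ (lab==i).sum() for i in(0,1)])
        for i in (0,1): print(rect(Q[lab[:,0]==i]))
E
```

```text
stand scene
 [[0.3758 0.3073 0.066 ]
 [0.3923 0.1604 0.066 ]
 [0.4602 0.1658 0.066 ]]
stand side
 [[0.4425 0.3119 0.066 ]
 [0.3762 0.3032 0.066 ]
 [0.3897 0.1578 0.066 ]]
box: back, right, coverL, coverR, frontR
 [[ 0.5679 -0.0746  0.096 ]
 [ 0.58   -0.1749  0.096 ]
 [ 0.4635 -0.0773  0.096 ]
 [ 0.4782 -0.1938  0.096 ]
 [ 0.4948 -0.1883  0.096 ]]
notch LF LB RF RB
 [[ 0.4718 -0.1121  0.096 ]
 [ 0.484  -0.1112  0.096 ]
 [ 0.4769 -0.1546  0.096 ]
 [ 0.4901 -0.155   0.096 ]]
scene standtop 1275 [570.6 -53.8 260.9 790.4  12.7] 0.0668975068724325
scene boxtop 2384 [ 603.5 -154.1  196.4  524.    44. ] 0.09710131677502251
[[0.4178 0.1876 0.132 ]
 [0.4189 0.2691 0.1298]] [np.int64(348), np.int64(323)]
[419.5 191.7  18.2  28.5  11. ]
[505.2 267.1  22.6 211.8  85.7]
side standtop 1440 [482.5 -67.5  89.5 777.8  12.4] 0.06658879827915408
side boxtop 114 [ 642.  -181.4  184.8  630.2   41.1] 0.09651854323554383
[[0.4163 0.2011 0.1278]
 [0.4044 0.2844 0.1265]] [np.int64(404), np.int64(397)]
[504.  231.3 204.6  24.8  20.9]
[405.4 283.9  21.5  12.1  39.4]
```

Measurements so far:

| Item | Position | Yaw |
|---|---|---|
| Stand | centre about (.418,.236) | about 6° |
| Pry tool | in the −y hole, about (.422,.193) | as the stand |
| Notch | about (.480,-.1345) | about 7° (box) |

I'll move above the pry tool and look with the wrist camera.

Emit:
{"method": "move_arm", "body": {"moves": [{"hand": 87, "x": 0.77, "y": -0.8, "z": -0.15}, {"hand": 87, "x": 0.77, "y": -0.8, "z": -0.15}, {"hand": 87, "x": 0.77, "y": -0.8, "z": -0.15}, {"hand": 87, "x": 0.77, "y": -0.8, "z": -0.15}, {"hand": 87, "x": 0.77, "y": -0.8, "z": -0.15}, {"hand": 87, "x": 0.77, "y": -0.8, "z": -0.15}, {"hand": 87, "x": 0.77, "y": -0.8, "z": -0.15}, {"hand": 87, "x": 0.77, "y": -0.8, "z": -0.15}, {"hand": 87, "x": 0.77, "y": -0.8, "z": -0.15}, {"hand": 87, "x": 0.77, "y": -0.8, "z": -0.15}, {"hand": 87, "wz": -6}, {"hand": 87}, {"hand": 87}]}}

```text
schema error: expected keys hand, x, y, z, wx, wy, wz
```

```bash
cat > snap.py <<'E'
import sys
from rig import bot,vision
from h import *
def tcpT(s):
    T=np.eye(4);T[:3,:3]=s['tcp_rot'];T[:3,3]=s['position'];return T
def wrist(name):
    s=bot.read_state();c=vision.capture('wrist');c['pose']=tcpT(s)@c['hand_eye'];c['state']=s
    pickle.dump(c,open(name+'.pkl','wb'));cv2.imwrite(f'pics/{name}.png',c['image'][:,:,::-1]);return c
E
python3 - <<'E'
from snap import *
c=wrist('w1'); print(c['state']['position'],c['state']['tcp_rot'].round(4).tolist(),c['state']['force'],c['state']['time_s'])
E
```

```text
[6.24468774e-01 1.28055360e-04 2.21794945e-01] [[0.0, 1.0, -0.0016], [1.0, -0.0, 0.0003], [0.0003, -0.0016, -1.0]] [-1.036725    0.12770091 -0.95146703] 0.15
```

View pics/w1.png

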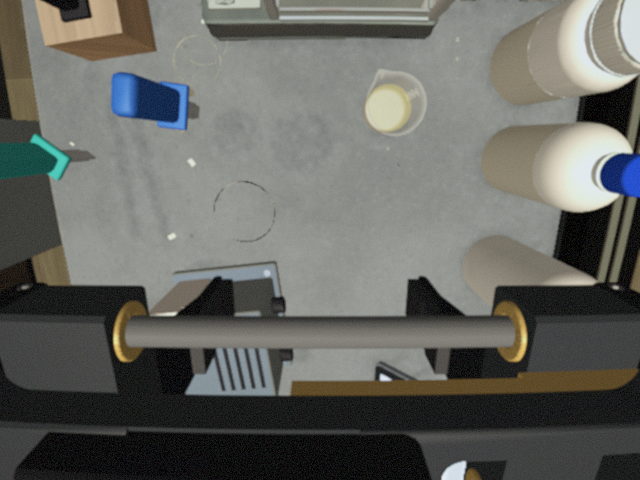

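The move was refused because every row needs all the keys, so the view is unchanged. I'll send it again.

Emit:
{"method": "move_arm", "body": {"moves": [{"hand": 87, "x": 0.77, "y": -0.8, "z": -0.15, "wx": 0, "wy": 0, "wz": 0}, {"hand": 87, "x": 0.77, "y": -0.8, "z": -0.15, "wx": 0, "wy": 0, "wz": 0}, {"hand": 87, "x": 0.77, "y": -0.8, "z": -0.15, "wx": 0, "wy": 0, "wz": 0}, {"hand": 87, "x": 0.77, "y": -0.8, "z": -0.15, "wx": 0, "wy": 0, "wz": 0}, {"hand": 87, "x": 0.77, "y": -0.8, "z": -0.15, "wx": 0, "wy": 0, "wz": 0}, {"hand": 87, "x": 0.77, "y": -0.8, "z": -0.15, "wx": 0, "wy": 0, "wz": 0}, {"hand": 87, "x": 0.77, "y": -0.8, "z": -0.15, "wx": 0, "wy": 0, "wz": 0}, {"hand": 87, "x": 0.77, "y": -0.8, "z": -0.15, "wx": 0, "wy": 0, "wz": 0}, {"hand": 87, "x": 0.77, "y": -0.8, "z": -0.15, "wx": 0, "wy": 0, "wz": 0}, {"hand": 87, "x": 0.77, "y": -0.8, "z": -0.15, "wx": 0, "wy": 0, "wz": 0}, {"hand": 87, "x": 0, "y": 0, "z": 0, "wx": 0, "wy": 0, "wz": -6}, {"hand": 87, "x": 0, "y": 0, "z": 0, "wx": 0, "wy": 0, "wz": 0}, {"hand": 87, "x": 0, "y": 0, "z": 0, "wx": 0, "wy": 0, "wz": 0}]}}

```text
time_s: 1.5
position: [0.4252, 0.1925, 0.2601]
tcp_rot: [[-0.103, 0.995, 0.0], [0.995, 0.103, -0.0], [-0.0, 0.0, -1.0]]
force: [0.1, 0.1, 0.6]
opening: 0.996
```

Run:
```python
from snap import *
c=wrist('w2'); print(c['state']['position'],c['state']['tcp_rot'].round(4).tolist(),c['state']['force'],c['state']['time_s'])
```

```text
[0.42522425 0.19249738 0.26010193] [[-0.1025, 0.9947, 0.0004], [0.9947, 0.1025, -0.0001], [-0.0001, 0.0004, -1.0]] [0.10394738 0.08943238 0.59108118] 1.5
```

View pics/w2.png

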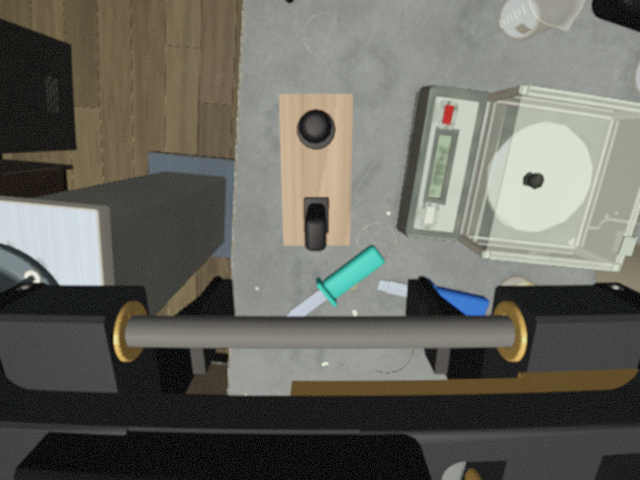

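Run:
```python
from snap import *
c=vision.capture('scene');pickle.dump(c,open('scene1.pkl','wb'))
cv2.imwrite('pics/scene1.png',c['image'][:,:,::-1])
```

```text
(no output)
```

View pics/scene1.png

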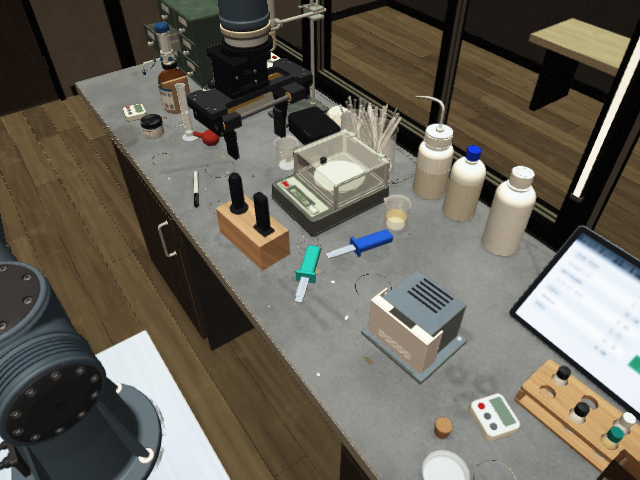

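The blue and turquoise decoys stood loose at the start and have since tipped over. They lie at scene (360,243) and (308,270), clear of the work. In the wrist view the stand top spans (279..353, 94..246) and the pry handle is at (316,225). I'll measure it accurately.

Run:
```python
from h import *
np.set_printoptions(precision=4,suppress=True)
c=pickle.load(open('w2.pkl','rb'))
P,uv=deproj(c,np.ones((480,640),bool)); hsv=cv2.cvtColor(c['image'],cv2.COLOR_RGB2HSV)[uv[:,1],uv[:,0]]
inn=(uv[:,0]>265)&(uv[:,0]<368)&(uv[:,1]>85)&(uv[:,1]<262)
m=inn&(abs(P[:,2]-.066)<.006)&(hsv[:,1]>60); print('stand',m.sum(),rect(P[m]),np.median(P[m,2]))
for lo,hi in((.145,.16),(.069,.077),(.08,.15)):
  for n,r in(('pry',uv[:,1]>190),('awl',uv[:,1]<155)):
    m=inn&r&(P[:,2]>lo)&(P[:,2]<hi)&(hsv[:,2]<70)
    print(n,lo,m.sum(),rect(P[m]) if m.sum()>5 else '',P[m].mean(0))
im=c['image'][:,:,::-1]; cv2.imwrite('pics/w2c.png',cv2.resize(im[85:265,260:370],None,fx=3.3,fy=3.3,interpolation=cv2.INTER_CUBIC))
b=(im.max(2)<70).astype(np.uint8)
# saturated wood top mask contour -> plane
h=cv2.cvtColor(im,cv2.COLOR_BGR2HSV); w=((h[...,1]>60)&(h[...,0]>5)&(h[...,0]<22)).astype(np.uint8); w[:, :260]=0;w[:,370:]=0;w[:85]=0;w[265:]=0
cs,_=cv2.findContours(w,0,2); k=max(cs,key=cv2.contourArea).reshape(-1,2); print('standray',rect(plane(c,k,.066)))
```

```text
stand 7994 [417.2 236.   68.9 148.9   5.9] 0.06517273291808856
pry 0.145 413 [421.8 195.3  16.9  25.4   6.1] [0.4223 0.1963 0.1499]
awl 0.145 409 [412.6 277.6  21.3  20.9  52.2] [0.4132 0.2778 0.149 ]
pry 0.069 40 [421.3 195.6  22.3  33.1   6.3] [0.4286 0.1965 0.0713]
awl 0.069 19 [414.6 276.2  31.6  21.1  25.9] [0.4229 0.2809 0.0714]
pry 0.08 453 [422.  195.5  17.8  26.   11.7] [0.4209 0.2043 0.1294]
awl 0.08 445 [413.2 277.5  24.5  23.8  50.1] [0.4134 0.2769 0.1455]
standray [417.2 236.2  68.7 148.    5.9]
```

View pics/w2c.png

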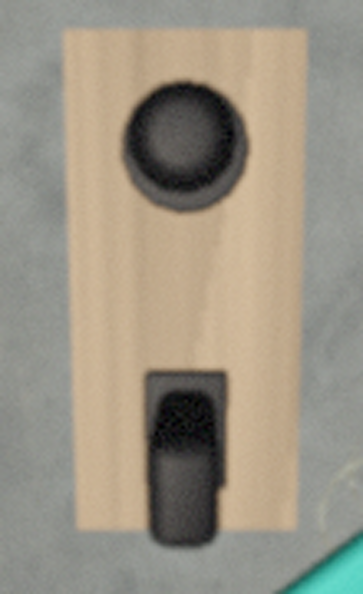

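The stand is centred at (.4172,.2360) with yaw 5.9°, and the pry tool is at (.4217,.195). I'll descend so the grasp point comes to about z=0.120, then close across the thin (18 mm) faces.

Emit:
{"method": "move_arm", "body": {"moves": [{"hand": 87, "x": 0.11, "y": -0.13, "z": 0, "wx": 0, "wy": 0, "wz": 0}, {"hand": 87, "x": 0, "y": 0, "z": 0.7, "wx": 0, "wy": 0, "wz": 0}, {"hand": 87, "x": 0, "y": 0, "z": 0.7, "wx": 0, "wy": 0, "wz": 0}, {"hand": 87, "x": 0, "y": 0, "z": 0.7, "wx": 0, "wy": 0, "wz": 0}, {"hand": 87, "x": 0, "y": 0, "z": 0.7, "wx": 0, "wy": 0, "wz": 0}, {"hand": 87, "x": 0, "y": 0, "z": 0.7, "wx": 0, "wy": 0, "wz": 0}, {"hand": 87, "x": 0, "y": 0, "z": 0.7, "wx": 0, "wy": 0, "wz": 0}, {"hand": 87, "x": 0, "y": 0, "z": 0.7, "wx": 0, "wy": 0, "wz": 0}, {"hand": 87, "x": 0, "y": 0, "z": 0.7, "wx": 0, "wy": 0, "wz": 0}, {"hand": 87, "x": 0, "y": 0, "z": 0.4, "wx": 0, "wy": 0, "wz": 0}, {"hand": 87, "x": 0, "y": 0, "z": 0.35, "wx": 0, "wy": 0, "wz": 0}, {"hand": 87, "x": 0, "y": 0, "z": 0, "wx": 0, "wy": 0, "wz": 0}, {"hand": 87, "x": 0, "y": 0, "z": 0, "wx": 0, "wy": 0, "wz": 0}]}}

```text
time_s: 2.9
position: [0.4218, 0.195, 0.1015]
tcp_rot: [[-0.104, 0.995, 0.0], [0.995, 0.104, 0.0], [0.0, 0.0, -1.0]]
force: [0.1, 0.7, -0.3]
opening: 1.002
```

Run:
```python
from snap import *
c=wrist('w3');a=c['image'][:,:,::-1][150:400,200:440]
d=vision.capture('scene')['image'][:,:,::-1][100:300,170:370]
cv2.imwrite('pics/w3c.png',np.hstack([cv2.resize(a,(384,400)),cv2.resize(d,(400,400))]))
```

```text
(no output)
```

View pics/w3c.png

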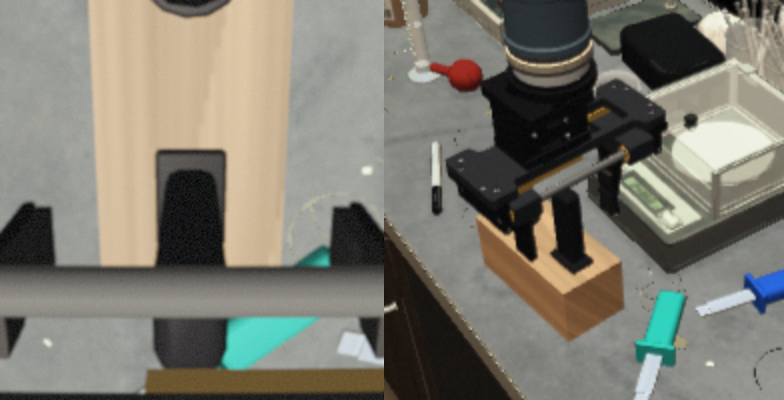

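The fingers straddle the flat handle and it is centred between them. Closing.

Emit:
{"method": "move_arm", "body": {"moves": [{"hand": 0, "x": 0, "y": 0, "z": 0, "wx": 0, "wy": 0, "wz": 0}, {"hand": 0, "x": 0, "y": 0, "z": 0, "wx": 0, "wy": 0, "wz": 0}, {"hand": 0, "x": 0, "y": 0, "z": 0, "wx": 0, "wy": 0, "wz": 0}, {"hand": 0, "x": 0, "y": 0, "z": 0, "wx": 0, "wy": 0, "wz": 0}, {"hand": 0, "x": 0, "y": 0, "z": 0, "wx": 0, "wy": 0, "wz": 0}, {"hand": 0, "x": 0, "y": 0, "z": 0, "wx": 0, "wy": 0, "wz": 0}, {"hand": 0, "x": 0, "y": 0, "z": 0, "wx": 0, "wy": 0, "wz": 0}, {"hand": 0, "x": 0, "y": 0, "z": 0, "wx": 0, "wy": 0, "wz": 0}, {"hand": 0, "x": 0, "y": 0, "z": 0, "wx": 0, "wy": 0, "wz": 0}, {"hand": 0, "x": 0, "y": 0, "z": 0, "wx": 0, "wy": 0, "wz": 0}]}}

```text
time_s: 4.0
position: [0.4214, 0.1949, 0.1013]
tcp_rot: [[-0.105, 0.995, -0.0], [0.995, 0.105, -0.0], [-0.0, -0.0, -1.0]]
force: [-0.3, -1.0, -1.2]
opening: 0.207
```

The opening of 18 mm matches the handle. Lifting straight out.

Emit:
{"method": "move_arm", "body": {"moves": [{"hand": 0, "x": 0, "y": 0, "z": -0.3, "wx": 0, "wy": 0, "wz": 0}, {"hand": 0, "x": 0, "y": 0, "z": -0.4, "wx": 0, "wy": 0, "wz": 0}, {"hand": 0, "x": 0, "y": 0, "z": -0.5, "wx": 0, "wy": 0, "wz": 0}, {"hand": 0, "x": 0, "y": 0, "z": -0.5, "wx": 0, "wy": 0, "wz": 0}, {"hand": 0, "x": 0, "y": 0, "z": -0.5, "wx": 0, "wy": 0, "wz": 0}, {"hand": 0, "x": 0, "y": 0, "z": -0.5, "wx": 0, "wy": 0, "wz": 0}, {"hand": 0, "x": 0, "y": 0, "z": -0.5, "wx": 0, "wy": 0, "wz": 0}, {"hand": 0, "x": 0, "y": 0, "z": -0.6, "wx": 0, "wy": 0, "wz": 0}, {"hand": 0, "x": 0, "y": 0, "z": -0.6, "wx": 0, "wy": 0, "wz": 0}, {"hand": 0, "x": 0, "y": 0, "z": -0.6, "wx": 0, "wy": 0, "wz": 0}, {"hand": 0, "x": 0, "y": 0, "z": -0.6, "wx": 0, "wy": 0, "wz": 0}, {"hand": 0, "x": 0, "y": 0, "z": -0.4, "wx": 0, "wy": 0, "wz": 0}, {"hand": 0, "x": 0, "y": 0, "z": 0, "wx": 0, "wy": 0, "wz": 0}, {"hand": 0, "x": 0, "y": 0, "z": 0, "wx": 0, "wy": 0, "wz": 0}]}}

```text
time_s: 5.4
position: [0.4211, 0.1949, 0.2514]
tcp_rot: [[-0.105, 0.995, 0.0], [0.995, 0.105, -0.0], [-0.0, 0.0, -1.0]]
force: [0.1, -0.1, -1.7]
opening: 0.202
```

Run:
```python
from snap import *
c=wrist('w4')
a=vision.capture('scene');b=vision.capture('side')
for n,v in(('sc4',a),('sd4',b)): pickle.dump(v,open(n+'.pkl','wb'))
cv2.imwrite('pics/sc4.png',np.hstack([cv2.resize(a['image'][100:300,170:370,::-1],(400,400)),cv2.resize(b['image'][100:340,170:410,::-1],(400,400))]))
```

```text
(no output)
```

View pics/sc4.png

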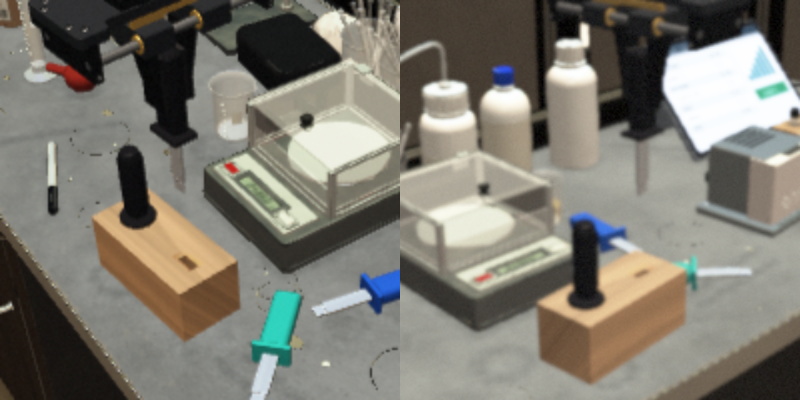

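View pics/w4.png

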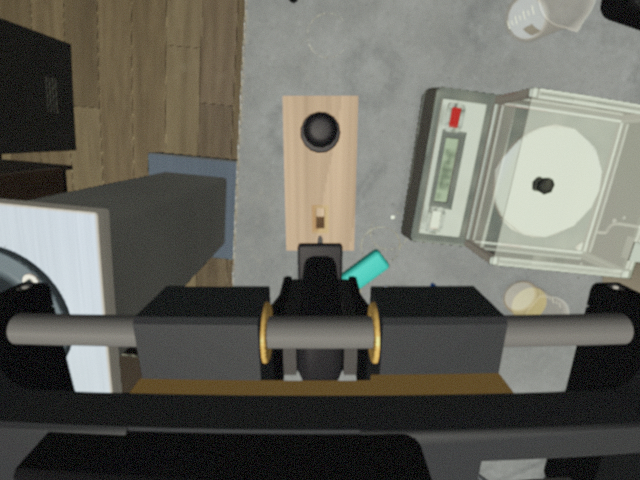

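The tool is held straight, with its tip at scene (261,196) and side (315,216), and the empty hole is visible. Moving to hover above the notch.

Emit:
{"method": "move_arm", "body": {"moves": [{"hand": 0, "x": -0.4, "y": 0.06, "z": 0, "wx": 0, "wy": 0, "wz": 0}, {"hand": 0, "x": -0.8, "y": 0.06, "z": 0, "wx": 0, "wy": 0, "wz": 0}, {"hand": 0, "x": -0.9, "y": 0.06, "z": 0, "wx": 0, "wy": 0, "wz": 0}, {"hand": 0, "x": -0.9, "y": 0.06, "z": 0, "wx": 0, "wy": 0, "wz": 0}, {"hand": 0, "x": -0.9, "y": 0.06, "z": 0, "wx": 0, "wy": 0, "wz": 0}, {"hand": 0, "x": -0.9, "y": 0.06, "z": 0, "wx": 0, "wy": 0, "wz": 0}, {"hand": 0, "x": -0.9, "y": 0.06, "z": 0, "wx": 0, "wy": 0, "wz": 0}, {"hand": 0, "x": -0.9, "y": 0.06, "z": 0, "wx": 0, "wy": 0, "wz": 0}, {"hand": 0, "x": -0.9, "y": 0.06, "z": 0, "wx": 0, "wy": 0, "wz": 0}, {"hand": 0, "x": -0.9, "y": 0.06, "z": 0, "wx": 0, "wy": 0, "wz": 0}, {"hand": 0, "x": -0.9, "y": 0.06, "z": 0, "wx": 0, "wy": 0, "wz": 0}, {"hand": 0, "x": -0.9, "y": 0.06, "z": 0, "wx": 0, "wy": 0, "wz": 0}, {"hand": 0, "x": -0.9, "y": 0.06, "z": 0, "wx": 0, "wy": 0, "wz": 0}, {"hand": 0, "x": -0.9, "y": 0.06, "z": 0, "wx": 0, "wy": 0, "wz": 0}, {"hand": 0, "x": -0.9, "y": 0.06, "z": 0, "wx": 0, "wy": 0, "wz": 0}, {"hand": 0, "x": -0.5, "y": 0.06, "z": 0, "wx": 0, "wy": 0, "wz": 0}, {"hand": 0, "x": 0, "y": 0, "z": 0, "wx": 0, "wy": 0, "wz": -1}, {"hand": 0, "x": 0, "y": 0, "z": 0, "wx": 0, "wy": 0, "wz": 0}, {"hand": 0, "x": 0, "y": 0, "z": 0, "wx": 0, "wy": 0, "wz": 0}]}}

```text
time_s: 7.45
position: [0.4798, -0.1347, 0.2511]
tcp_rot: [[-0.123, 0.992, -0.001], [0.992, 0.123, 0.001], [0.001, -0.001, -1.0]]
force: [0.5, 0.7, -1.6]
opening: 0.206
```

Run:
```python
from snap import *
c=wrist('w5')
a=vision.capture('scene');b=vision.capture('side')
for n,v in(('sc5',a),('sd5',b)): pickle.dump(v,open(n+'.pkl','wb'))
cv2.imwrite('pics/sc5.png',np.hstack([cv2.resize(a['image'][220:380,340:500,::-1],(400,400)),cv2.resize(b['image'][100:260,300:460,::-1],(400,400))]))
```

```text
(no output)
```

View pics/sc5.png

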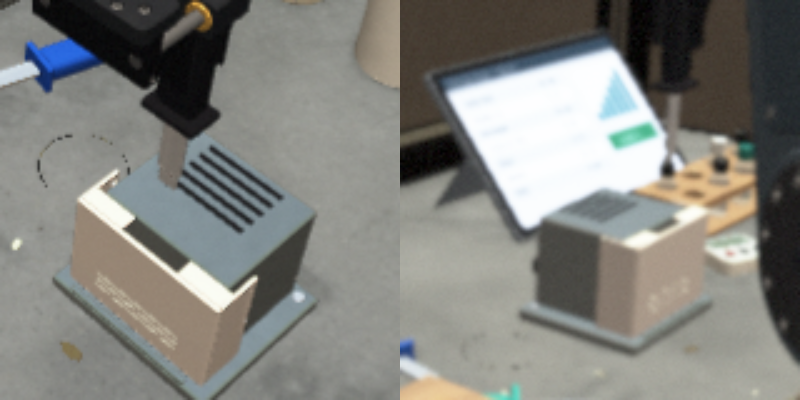

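View pics/w5.png

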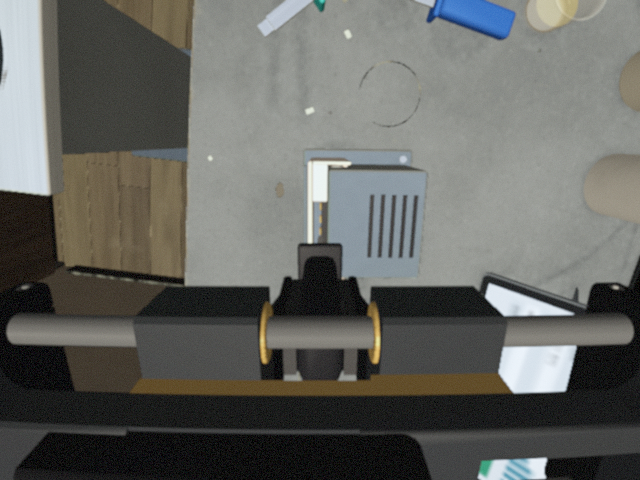

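The wrist view shows the box top at (328..426, 168..277), the cover plate line at u≈308, and the near end of the notch at about (321,205..245). I'll zoom in and measure.

Run:
```python
from h import *
c=pickle.load(open('w5.pkl','rb')); im=c['image'][:,:,::-1]
cv2.imwrite('pics/w5c.png',cv2.resize(im[145:285,295:435],None,fx=4,fy=4,interpolation=cv2.INTER_CUBIC))
```

```text
(no output)
```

View pics/w5c.png

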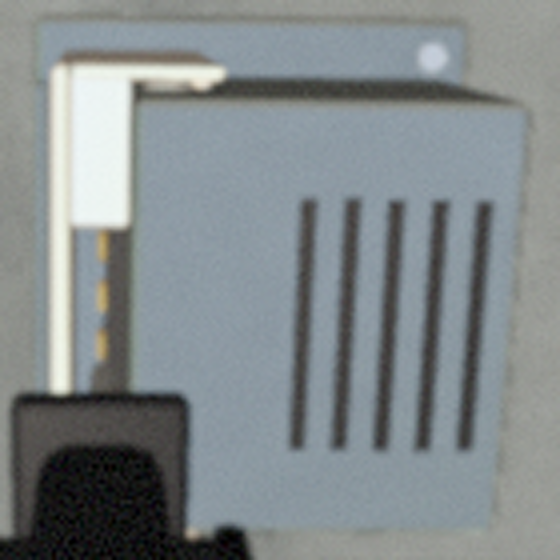

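```bash
python3 - <<'E'
from h import *
np.set_printoptions(precision=4,suppress=True)
c=pickle.load(open('w5.pkl','rb')); k=lambda P:np.array([[295+x/4-.375,145+y/4-.375] for x,y in P])
q=plane(c,k([(134,100),(527,105),(492,527),(131,390),(72,220),(131,228),(72,228),(51,300),(51,70)]),.096)
for n,v in zip(['FL','BL','BR','Fedge','covin','notchLb','notchLf','covout','covoutL'],q): print(n,v)
ang=lambda a,b:np.degrees(np.arctan2(*(b-a)[[1,0]]))
print('yaw',ang(q[0],q[1]),ang(q[2],q[1])-90,ang(q[3],q[0])-90, ang(q[7],q[8])-90)
P,uv=deproj(c,np.ones((480,640),bool)); inn=(uv[:,0]>325)&(uv[:,0]<432)&(uv[:,1]>165)&(uv[:,1]<282)&(abs(P[:,2]-.096)<.005)
print('boxtop depth',rect(P[inn]),np.median(P[inn,2]),inn.sum())
# tip triangulate
S=pickle.load(open('sc5.pkl','rb'));D=pickle.load(open('sd5.pkl','rb'))
def tri(a,b):
    (o1,d1),(o2,d2)=rays(S,[a]),rays(D,[b]); A=np.c_[d1[0],-d2[0]]; t=np.linalg.lstsq(A,o2-o1,rcond=None)[0]; p=o1+d1[0]*t[0];r=o2+d2[0]*t[1]; return (p+r)/2,np.linalg.norm(p-r)
print('tip5 pred px',project(S,np.array([[.4798,-.1347,.154]])),project(D,np.array([[.4798,-.1347,.154]])))
print(tri((408.8,294.8),(408.8,165)))
hole=plane(pickle.load(open('w4.pkl','rb')),[(320,218)],.066);print('hole',hole)
E
python3 - <<'E'
import sys; sys.path.insert(0,'.')
from h import *
S=pickle.load(open('sc5.pkl','rb'));D=pickle.load(open('sd5.pkl','rb'))
a=cv2.resize(S['image'][255:305,385:435,::-1],(400,400),interpolation=cv2.INTER_CUBIC);b=cv2.resize(D['image'][125:175,385:435,::-1],(400,400),interpolation=cv2.INTER_CUBIC)
cv2.imwrite('pics/tip5.png',np.hstack([a,b]))
E
```

```text
FL [ 0.4809 -0.0835  0.096 ]
BL [ 0.5679 -0.0736  0.096 ]
BR [ 0.5799 -0.1733  0.096 ]
Fedge [ 0.4888 -0.1499  0.096 ]
covin [ 0.4704 -0.1118  0.096 ]
notchLb [ 0.4839 -0.112   0.096 ]
notchLf [ 0.4706 -0.1136  0.096 ]
covout [ 0.4678 -0.1308  0.096 ]
covoutL [ 0.4619 -0.0792  0.096 ]
yaw 6.498683563486399 6.827379138356605 6.770455443362522 6.491987750168363
boxtop depth [ 530.5 -128.7   92.4  107.     6.3] 0.09515648129342524 9923
tip5 pred px [[406.239  293.7648]] [[406.5732 164.6143]]
(array([ 0.4794, -0.1395,  0.1537]), np.float64(0.004116837599866676))
hole [[0.4215 0.1951 0.066 ]]
```

View pics/tip5.png

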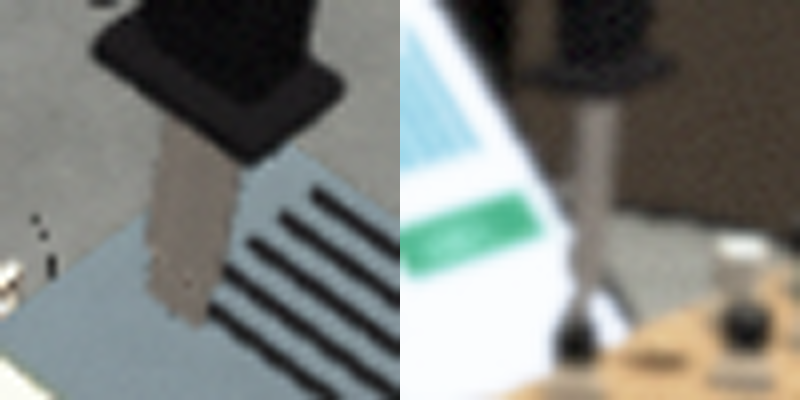

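All the estimates put the notch at (.480,-.1353), within 1 mm of the current tool axis, and the tip is seen within about 2 mm of where I predicted it. I'll lower the tip to just above the mouth and check.

Emit:
{"method": "move_arm", "body": {"moves": [{"hand": 0, "x": 0, "y": 0, "z": 0.4, "wx": 0, "wy": 0, "wz": 0}, {"hand": 0, "x": 0, "y": 0, "z": 0.5, "wx": 0, "wy": 0, "wz": 0}, {"hand": 0, "x": 0, "y": 0, "z": 0.5, "wx": 0, "wy": 0, "wz": 0}, {"hand": 0, "x": 0, "y": 0, "z": 0.4, "wx": 0, "wy": 0, "wz": 0}, {"hand": 0, "x": 0, "y": 0, "z": 0.3, "wx": 0, "wy": 0, "wz": 0}, {"hand": 0, "x": 0, "y": 0, "z": 0, "wx": 0, "wy": 0, "wz": 0}, {"hand": 0, "x": 0, "y": 0, "z": 0, "wx": 0, "wy": 0, "wz": 0}]}}

```text
time_s: 8.3
position: [0.4805, -0.1357, 0.1988]
tcp_rot: [[-0.122, 0.993, 0.0], [0.993, 0.122, 0.0], [-0.0, 0.0, -1.0]]
force: [0.5, 0.9, -0.1]
opening: 0.205
```

Run:
```python
from snap import *
a=vision.capture('scene');b=vision.capture('side')
cv2.imwrite('pics/s6.png',np.hstack([cv2.resize(a['image'][270:350,360:440,::-1],(400,400),interpolation=cv2.INTER_CUBIC),cv2.resize(b['image'][140:220,360:440,::-1],(400,400),interpolation=cv2.INTER_CUBIC)]))
```

View pics/s6.png

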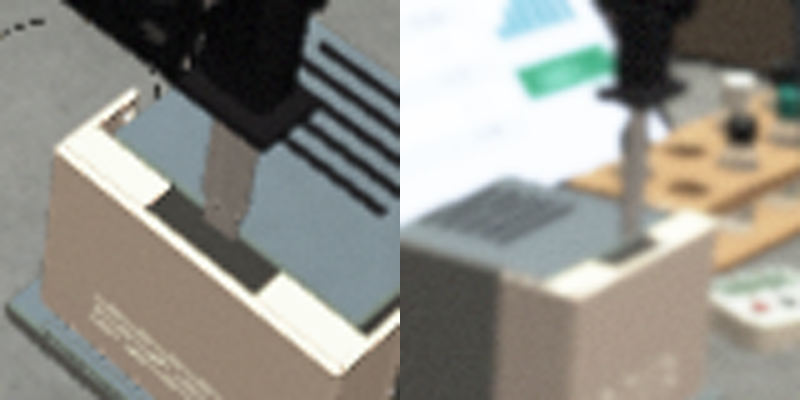

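In both views the tip sits over the middle of the notch. Inserting 45 mm.

Emit:
{"method": "move_arm", "body": {"moves": [{"hand": 0, "x": 0, "y": 0, "z": 0.2, "wx": 0, "wy": 0, "wz": 0}, {"hand": 0, "x": 0, "y": 0, "z": 0.25, "wx": 0, "wy": 0, "wz": 0}, {"hand": 0, "x": 0, "y": 0, "z": 0.25, "wx": 0, "wy": 0, "wz": 0}, {"hand": 0, "x": 0, "y": 0, "z": 0.25, "wx": 0, "wy": 0, "wz": 0}, {"hand": 0, "x": 0, "y": 0, "z": 0.25, "wx": 0, "wy": 0, "wz": 0}, {"hand": 0, "x": 0, "y": 0, "z": 0.25, "wx": 0, "wy": 0, "wz": 0}, {"hand": 0, "x": 0, "y": 0, "z": 0.2, "wx": 0, "wy": 0, "wz": 0}, {"hand": 0, "x": 0, "y": 0, "z": 0.15, "wx": 0, "wy": 0, "wz": 0}, {"hand": 0, "x": 0, "y": 0, "z": 0, "wx": 0, "wy": 0, "wz": 0}, {"hand": 0, "x": 0, "y": 0, "z": 0, "wx": 0, "wy": 0, "wz": 0}, {"hand": 0, "x": 0, "y": 0, "z": 0, "wx": 0, "wy": 0, "wz": 0}]}}

```text
time_s: 9.5
position: [0.4805, -0.1358, 0.154]
tcp_rot: [[-0.122, 0.993, 0.001], [0.993, 0.122, -0.0], [-0.0, 0.0, -1.0]]
force: [-1.0, 0.3, -1.6]
opening: 0.209
```

Run:
```python
from snap import *
s=bot.read_state();print(s['force'],s['moment'],s['position'],s['joint_positions'])
# plan: box-plane coords (xi along ux horizontally, z). TCP at (0,0); tip 97.3 below; find per-step tool-frame (y,z) shifts for pivot
# fulcrum: edge at xi=+7 from notch centre, z=.096
tz=s['position'][2]; fz=.096-tz  # fulcrum rel. TCP
print('edge below tcp',fz)
def pose(a,dep=.0405,off=0):
    u=np.array([np.sin(a),np.cos(a)]); n=np.array([np.cos(a),-np.sin(a)]) # u up tool, n back-normal
    F=np.array([.007,fz]); tip=F-n*.002-u*dep
    return tip+u*.0973, tip
t0=np.array([0,0.]);ap=0
for d in range(0,45,5):
    t,tip=pose(np.radians(d)); dl=t-t0; 
    # tool axes at previous angle: y=+n , z=-u
    u=np.array([np.sin(ap),np.cos(ap)]); n=np.array([np.cos(ap),-np.sin(ap)])
    print(d,'y %.3f z %.3f'%(dl@n/.025,-dl@u/.025),'tip',tip.round(4),'tcp',t.round(4)); t0=t;ap=np.radians(d)
```

```text
[-0.99639057  0.32683959 -1.61371995] [ 0.05011478 -0.03275821 -0.03090007] [ 0.48054813 -0.13582524  0.15403251] [-2.86249508e+01  2.65154845e+01  1.03909025e+02 -1.41425465e-03
  4.95420239e+01 -3.56270392e+01]
edge below tcp -0.058032509666692045
0 y 0.200 z 0.049 tip [ 0.005  -0.0985] tcp [ 0.005  -0.0012]
5 y 0.198 z 0.002 tip [ 0.0015 -0.0982] tcp [ 0.01   -0.0013]
10 y 0.198 z 0.002 tip [-0.002  -0.0976] tcp [ 0.0149 -0.0017]
15 y 0.198 z 0.002 tip [-0.0054 -0.0966] tcp [ 0.0198 -0.0027]
20 y 0.198 z 0.002 tip [-0.0087 -0.0954] tcp [ 0.0245 -0.004 ]
25 y 0.198 z 0.002 tip [-0.0119 -0.0939] tcp [ 0.0292 -0.0057]
30 y 0.198 z 0.002 tip [-0.015  -0.0921] tcp [ 0.0337 -0.0078]
35 y 0.198 z 0.002 tip [-0.0179 -0.0901] tcp [ 0.0379 -0.0104]
40 y 0.198 z 0.002 tip [-0.0206 -0.0878] tcp [ 0.042  -0.0132]
```

The blade is about 40 mm down and not touching anything. Next I lay it back against the box edge and start levering: wx positive, with the TCP following the arc about the edge.

Emit:
{"method": "move_arm", "body": {"moves": [{"hand": 0, "x": 0, "y": 0.08, "z": 0, "wx": 0, "wy": 0, "wz": 0}, {"hand": 0, "x": 0, "y": 0.08, "z": 0, "wx": 0, "wy": 0, "wz": 0}, {"hand": 0, "x": 0, "y": 0.1, "z": 0, "wx": 2.5, "wy": 0, "wz": 0}, {"hand": 0, "x": 0, "y": 0.1, "z": 0, "wx": 2.5, "wy": 0, "wz": 0}, {"hand": 0, "x": 0, "y": 0.1, "z": 0, "wx": 2.5, "wy": 0, "wz": 0}, {"hand": 0, "x": 0, "y": 0.1, "z": 0, "wx": 2.5, "wy": 0, "wz": 0}, {"hand": 0, "x": 0, "y": 0.1, "z": 0, "wx": 2.5, "wy": 0, "wz": 0}, {"hand": 0, "x": 0, "y": 0, "z": 0, "wx": 0, "wy": 0, "wz": 0}]}}

```text
time_s: 10.3
position: [0.4972, -0.1336, 0.1524]
tcp_rot: [[-0.123, 0.969, -0.216], [0.992, 0.12, -0.027], [-0.0, -0.218, -0.976]]
force: [-0.4, -1.0, -0.3]
opening: 0.201
```

Run:
```python
from snap import *
s=bot.read_state();print(s['force'],s['moment'],s['position'])
a=vision.capture('scene');b=vision.capture('side')
cv2.imwrite('pics/s7.png',np.hstack([cv2.resize(a['image'][230:390,340:500,::-1],(400,400),interpolation=cv2.INTER_CUBIC),cv2.resize(b['image'][120:260,330:470,::-1],(400,400),interpolation=cv2.INTER_CUBIC)]))
```

```text
[-0.41418915 -0.95007037 -0.26825501] [ 0.00103866 -0.0034143   0.00907243] [ 0.49721581 -0.13363317  0.15242924]
```

View pics/s7.png

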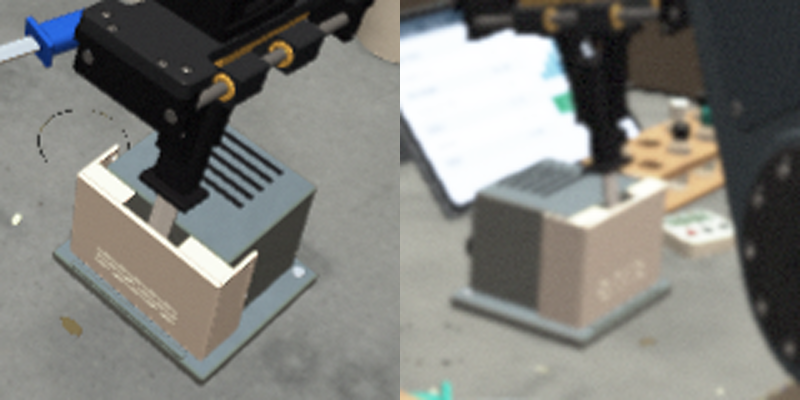

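Tilted 12.5° with the cover still on and no load yet. Continuing the lever stroke.

Emit:
{"method": "move_arm", "body": {"moves": [{"hand": 0, "x": 0, "y": 0.1, "z": 0, "wx": 2.5, "wy": 0, "wz": 0}, {"hand": 0, "x": 0, "y": 0.1, "z": 0, "wx": 2.5, "wy": 0, "wz": 0}, {"hand": 0, "x": 0, "y": 0.1, "z": 0, "wx": 2.5, "wy": 0, "wz": 0}, {"hand": 0, "x": 0, "y": 0.1, "z": 0, "wx": 2.5, "wy": 0, "wz": 0}, {"hand": 0, "x": 0, "y": 0.1, "z": 0, "wx": 2.5, "wy": 0, "wz": 0}, {"hand": 0, "x": 0, "y": 0.1, "z": 0, "wx": 2.5, "wy": 0, "wz": 0}]}}

```text
time_s: 11.0
position: [0.5117, -0.1319, 0.1481]
tcp_rot: [[-0.121, 0.882, -0.456], [0.993, 0.108, -0.056], [-0.0, -0.459, -0.888]]
force: [0.1, -0.1, -0.1]
opening: 0.204
```

Run:
```python
from snap import *
s=bot.read_state();print(s['force'],s['moment'],s['position'])
a=vision.capture('scene');b=vision.capture('side')
cv2.imwrite('pics/s8.png',np.hstack([cv2.resize(a['image'][230:390,340:500,::-1],(400,400),interpolation=cv2.INTER_CUBIC),cv2.resize(b['image'][120:260,330:470,::-1],(400,400),interpolation=cv2.INTER_CUBIC)]))
```

```text
[ 0.10856196 -0.0859877  -0.10118324] [ 0.16567592 -0.76396289 -0.07935229] [ 0.51168491 -0.13194119  0.14809253]
```

View pics/s8.png

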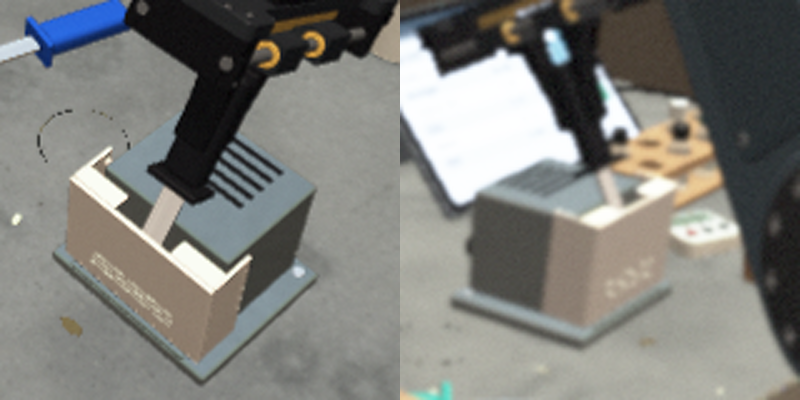

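The cover's top is coming forward and I read a lever moment of 0.76 N m. Continuing.

Emit:
{"method": "move_arm", "body": {"moves": [{"hand": 0, "x": 0, "y": 0.1, "z": 0, "wx": 2.5, "wy": 0, "wz": 0}, {"hand": 0, "x": 0, "y": 0.1, "z": 0, "wx": 2.5, "wy": 0, "wz": 0}, {"hand": 0, "x": 0, "y": 0.1, "z": 0, "wx": 2.5, "wy": 0, "wz": 0}, {"hand": 0, "x": 0, "y": 0.1, "z": 0, "wx": 2.5, "wy": 0, "wz": 0}]}}

```text
time_s: 11.5
position: [0.5196, -0.1311, 0.1427]
tcp_rot: [[-0.122, 0.789, -0.602], [0.993, 0.097, -0.074], [-0.0, -0.607, -0.795]]
force: [0.9, -0.7, -1.1]
opening: 0.205
```

Run:
```python
from snap import *
s=bot.read_state();print(s['force'],s['moment'],s['position'])
a=vision.capture('scene');b=vision.capture('side')
cv2.imwrite('pics/s9.png',np.hstack([cv2.resize(a['image'][230:390,340:500,::-1],(400,400),interpolation=cv2.INTER_CUBIC),cv2.resize(b['image'][120:260,330:470,::-1],(400,400),interpolation=cv2.INTER_CUBIC)]))
```

```text
[ 0.8856647  -0.67000946 -1.11167915] [ 0.05789066 -0.61053889  0.01860822] [ 0.5196279  -0.13113129  0.1427    ]
```

View pics/s9.png

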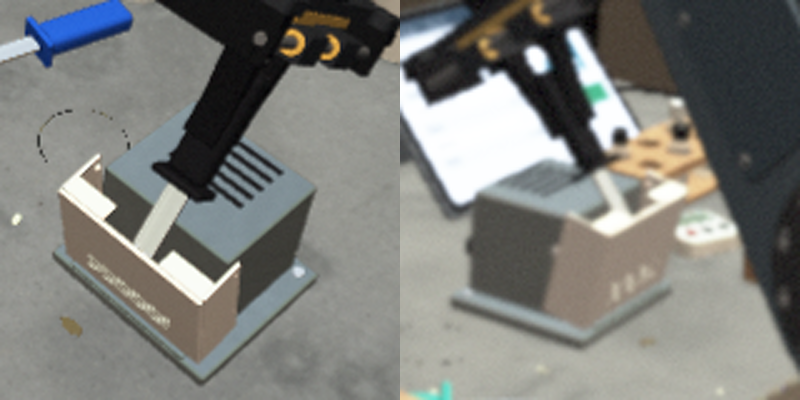

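At 37° the cover leans about 15°, and everything still clears. Continuing to about 47°.

Emit:
{"method": "move_arm", "body": {"moves": [{"hand": 0, "x": 0, "y": 0.1, "z": 0, "wx": 2.5, "wy": 0, "wz": 0}, {"hand": 0, "x": 0, "y": 0.1, "z": 0, "wx": 2.5, "wy": 0, "wz": 0}, {"hand": 0, "x": 0, "y": 0.1, "z": 0, "wx": 2.5, "wy": 0, "wz": 0}, {"hand": 0, "x": 0, "y": 0.1, "z": 0, "wx": 2.5, "wy": 0, "wz": 0}, {"hand": 0, "x": 0, "y": 0, "z": 0, "wx": 0, "wy": 0, "wz": 0}]}}

```text
time_s: 12.1
position: [0.5261, -0.13, 0.1352]
tcp_rot: [[-0.122, 0.67, -0.732], [0.993, 0.083, -0.089], [0.001, -0.737, -0.675]]
force: [-0.6, 0.5, -0.9]
opening: 0.206
```

Run:
```python
from snap import *
s=bot.read_state();print(s['force'],s['moment'],s['position'])
a=vision.capture('scene');b=vision.capture('side')
cv2.imwrite('pics/s10.png',np.hstack([cv2.resize(a['image'][230:390,340:500,::-1],(400,400),interpolation=cv2.INTER_CUBIC),cv2.resize(b['image'][120:260,330:470,::-1],(400,400),interpolation=cv2.INTER_CUBIC)]))
```

```text
[-0.6339946   0.45009705 -0.88505944] [ 0.06347868 -0.56904065  0.03114301] [ 0.52614753 -0.13001017  0.1351946 ]
```

View pics/s10.png

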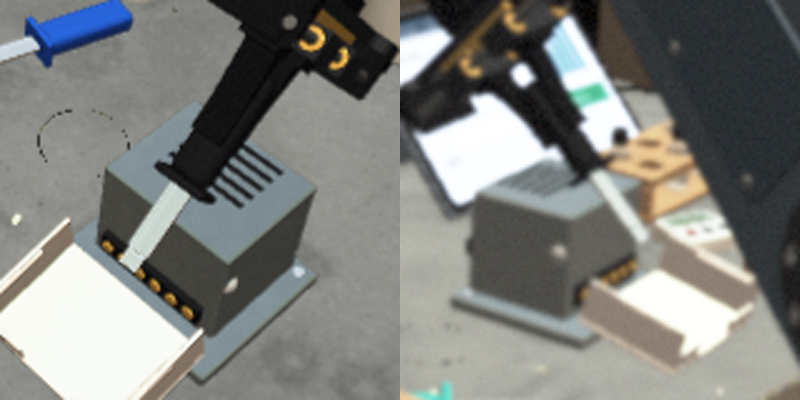

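The cover has dropped off and lies in front of the box, at the bottom left of the scene crop. The blade is free of it. I'll lift straight up, then return the tool to vertical.

Emit:
{"method": "move_arm", "body": {"moves": [{"hand": 0, "x": 0, "y": -0.3, "z": -0.28, "wx": 0, "wy": 0, "wz": 0}, {"hand": 0, "x": 0, "y": -0.5, "z": -0.46, "wx": 0, "wy": 0, "wz": 0}, {"hand": 0, "x": 0, "y": -0.6, "z": -0.55, "wx": 0, "wy": 0, "wz": 0}, {"hand": 0, "x": 0, "y": -0.6, "z": -0.55, "wx": 0, "wy": 0, "wz": 0}, {"hand": 0, "x": 0, "y": -0.6, "z": -0.55, "wx": 0, "wy": 0, "wz": 0}, {"hand": 0, "x": 0, "y": -0.5, "z": -0.46, "wx": 0, "wy": 0, "wz": 0}, {"hand": 0, "x": 0, "y": 0, "z": 0, "wx": -6, "wy": 0, "wz": 0}, {"hand": 0, "x": 0, "y": 0, "z": 0, "wx": -6, "wy": 0, "wz": 0}, {"hand": 0, "x": 0, "y": 0, "z": 0, "wx": -6, "wy": 0, "wz": 0}, {"hand": 0, "x": 0, "y": 0, "z": 0, "wx": -6, "wy": 0, "wz": 0}, {"hand": 0, "x": 0, "y": 0, "z": 0, "wx": -6, "wy": 0, "wz": 0}, {"hand": 0, "x": 0, "y": 0, "z": 0, "wx": -6, "wy": 0, "wz": 0}, {"hand": 0, "x": 0, "y": 0, "z": 0, "wx": -6, "wy": 0, "wz": 0}, {"hand": 0, "x": 0, "y": 0, "z": 0, "wx": -5.5, "wy": 0, "wz": 1}, {"hand": 0, "x": 0, "y": 0, "z": 0, "wx": 0, "wy": 0, "wz": 0}, {"hand": 0, "x": 0, "y": 0, "z": 0, "wx": 0, "wy": 0, "wz": 0}]}}

```text
time_s: 13.8
position: [0.5266, -0.1303, 0.2427]
tcp_rot: [[-0.104, 0.995, 0.0], [0.995, 0.104, -0.002], [-0.002, -0.0, -1.0]]
force: [-0.5, 0.7, -1.2]
opening: 0.203
```

Run:
```python
from snap import *
s=bot.read_state();print(s['force'],s['moment'],s['position'],s['tcp_rot'].round(3).tolist())
a=vision.capture('scene');b=vision.capture('side')
for n,v in(('sc11',a),('sd11',b)): pickle.dump(v,open(n+'.pkl','wb'))
cv2.imwrite('pics/s11.png',np.hstack([cv2.resize(a['image'][180:380,320:520,::-1],(400,400),interpolation=cv2.INTER_CUBIC),cv2.resize(b['image'][60:260,280:480,::-1],(400,400),interpolation=cv2.INTER_CUBIC)]))
```

```text
[-0.50922672  0.74218672 -1.23867876] [ 0.08547038 -0.02317377  0.00366798] [ 0.52664269 -0.13032987  0.24267387] [[-0.104, 0.995, 0.0], [0.995, 0.104, -0.002], [-0.002, -0.0, -1.0]]
```

View pics/s11.png

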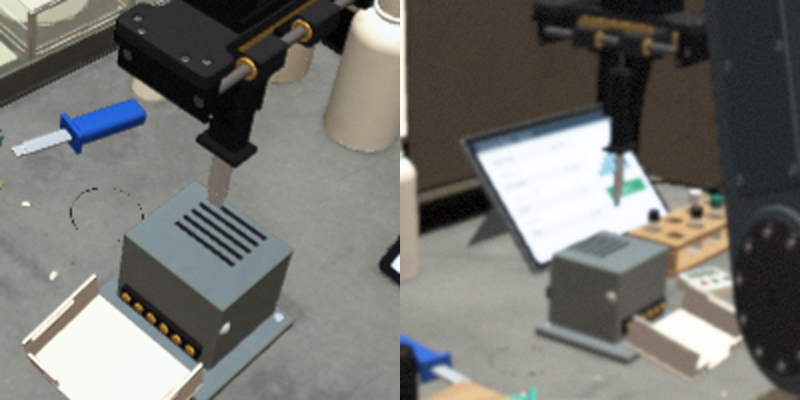

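The tool is vertical again at 13.8 s, and the cover lies flat in front of the box. Moving back above the hole, to the same pose as picture w4 so I can compare the grip.

Emit:
{"method": "move_arm", "body": {"moves": [{"hand": 0, "x": 0.4, "y": -0.18, "z": -0.1, "wx": 0, "wy": 0, "wz": 0}, {"hand": 0, "x": 0.8, "y": -0.18, "z": -0.1, "wx": 0, "wy": 0, "wz": 0}, {"hand": 0, "x": 0.9, "y": -0.18, "z": -0.1, "wx": 0, "wy": 0, "wz": 0}, {"hand": 0, "x": 0.9, "y": -0.18, "z": -0.05, "wx": 0, "wy": 0, "wz": 0}, {"hand": 0, "x": 0.9, "y": -0.18, "z": 0, "wx": 0, "wy": 0, "wz": 0}, {"hand": 0, "x": 0.9, "y": -0.18, "z": 0, "wx": 0, "wy": 0, "wz": 0}, {"hand": 0, "x": 0.9, "y": -0.18, "z": 0, "wx": 0, "wy": 0, "wz": 0}, {"hand": 0, "x": 0.9, "y": -0.18, "z": 0, "wx": 0, "wy": 0, "wz": 0}, {"hand": 0, "x": 0.9, "y": -0.18, "z": 0, "wx": 0, "wy": 0, "wz": 0}, {"hand": 0, "x": 0.9, "y": -0.18, "z": 0, "wx": 0, "wy": 0, "wz": 0}, {"hand": 0, "x": 0.9, "y": -0.18, "z": 0, "wx": 0, "wy": 0, "wz": 0}, {"hand": 0, "x": 0.9, "y": -0.18, "z": 0, "wx": 0, "wy": 0, "wz": 0}, {"hand": 0, "x": 0.9, "y": -0.18, "z": 0, "wx": 0, "wy": 0, "wz": 0}, {"hand": 0, "x": 0.9, "y": -0.18, "z": 0, "wx": 0, "wy": 0, "wz": 0}, {"hand": 0, "x": 0.9, "y": -0.18, "z": 0, "wx": 0, "wy": 0, "wz": 0}, {"hand": 0, "x": 0.48, "y": -0.14, "z": 0, "wx": 0, "wy": 0, "wz": 0}, {"hand": 0, "x": 0, "y": 0, "z": 0, "wx": 0, "wy": 0, "wz": 0}, {"hand": 0, "x": 0, "y": 0, "z": 0, "wx": 0, "wy": 0, "wz": 0}]}}

```text
time_s: 15.7
position: [0.4209, 0.1953, 0.2499]
tcp_rot: [[-0.106, 0.994, 0.0], [0.994, 0.106, -0.001], [-0.001, -0.0, -1.0]]
force: [-0.2, -0.4, -0.7]
opening: 0.203
```

Run:
```python
from snap import *
c=wrist('w12'); s=c['state'];print(s['position'],s['tcp_rot'].round(4).tolist(),s['force'])
a=vision.capture('scene');b=vision.capture('side')
for n,v in(('sc12',a),('sd12',b)): pickle.dump(v,open(n+'.pkl','wb'))
R=lambda i:cv2.resize(i,(380,285),interpolation=cv2.INTER_CUBIC)
w4,A,B=[pickle.load(open(n+'.pkl','rb')) for n in('w4','sc4','sd4')]
r=(slice(190,310),slice(240,400),slice(None,None,-1)); sa=(slice(140,245),slice(210,350),slice(None,None,-1)); 
cv2.imwrite('pics/cmp12.png',np.vstack([np.hstack([R(w4['image'][r]),R(c['image'][r])]),np.hstack([R(A['image'][sa]),R(a['image'][sa])])]))
sb=(slice(150,255),slice(250,390),slice(None,None,-1))
cv2.imwrite('pics/cmp12b.png',np.hstack([R(B['image'][sb]),R(b['image'][sb])]))
```

```text
[0.42090256 0.19534202 0.24990289] [[-0.1059, 0.9944, 0.0001], [0.9944, 0.1059, -0.0014], [-0.0014, -0.0001, -1.0]] [-0.18831024 -0.37329003 -0.736743  ]
```

View pics/cmp12.png

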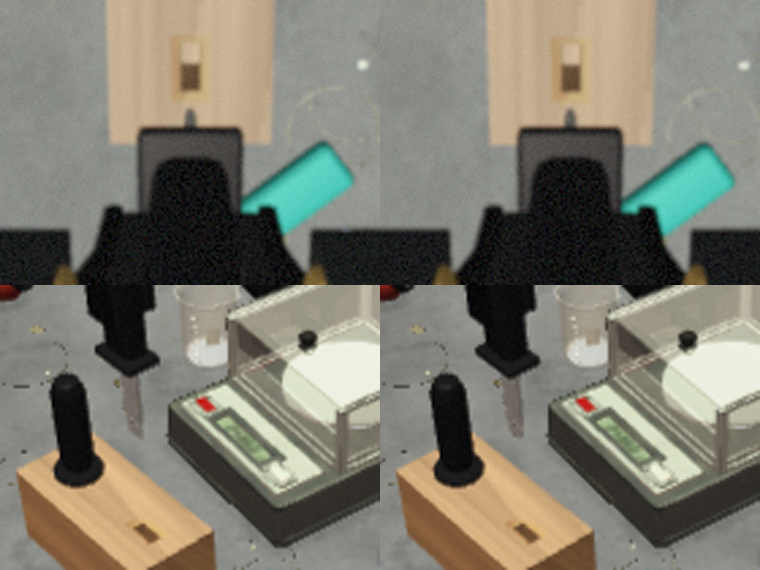

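View pics/cmp12b.png

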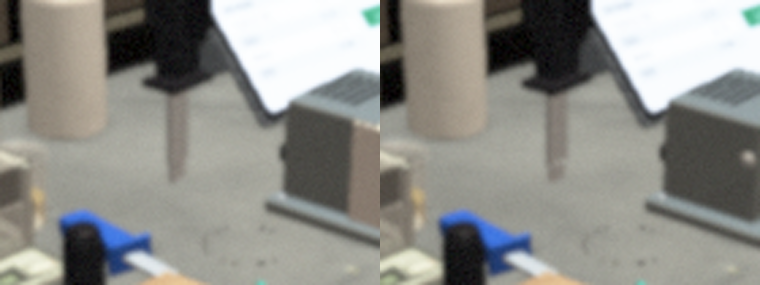

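The grip has not changed: the before and after pairs match to the pixel. Lowering into the hole.

Emit:
{"method": "move_arm", "body": {"moves": [{"hand": 0, "x": -0.015, "y": 0.015, "z": 0.4, "wx": 0, "wy": 0, "wz": 0}, {"hand": 0, "x": 0, "y": 0, "z": 0.5, "wx": 0, "wy": 0, "wz": 0}, {"hand": 0, "x": 0, "y": 0, "z": 0.5, "wx": 0, "wy": 0, "wz": 0}, {"hand": 0, "x": 0, "y": 0, "z": 0.5, "wx": 0, "wy": 0, "wz": 0}, {"hand": 0, "x": 0, "y": 0, "z": 0.5, "wx": 0, "wy": 0, "wz": 0}, {"hand": 0, "x": 0, "y": 0, "z": 0.4, "wx": 0, "wy": 0, "wz": 0}, {"hand": 0, "x": 0, "y": 0, "z": 0.2, "wx": 0, "wy": 0, "wz": 0}, {"hand": 0, "x": 0, "y": 0, "z": 0.2, "wx": 0, "wy": 0, "wz": 0}, {"hand": 0, "x": 0, "y": 0, "z": 0.2, "wx": 0, "wy": 0, "wz": 0}, {"hand": 0, "x": 0, "y": 0, "z": 0.2, "wx": 0, "wy": 0, "wz": 0}, {"hand": 0, "x": 0, "y": 0, "z": 0, "wx": 0, "wy": 0, "wz": 0}]}}

```text
time_s: 16.95
position: [0.4214, 0.1948, 0.1594]
tcp_rot: [[-0.105, 0.995, -0.001], [0.995, 0.105, -0.001], [-0.001, -0.001, -1.0]]
force: [-1.0, -0.7, -1.1]
opening: 0.206
```

Emit:
{"method": "move_arm", "body": {"moves": [{"hand": 0, "x": 0, "y": 0, "z": 0.25, "wx": 0, "wy": 0, "wz": 0}, {"hand": 0, "x": 0, "y": 0, "z": 0.25, "wx": 0, "wy": 0, "wz": 0}, {"hand": 0, "x": 0, "y": 0, "z": 0.25, "wx": 0, "wy": 0, "wz": 0}, {"hand": 0, "x": 0, "y": 0, "z": 0.25, "wx": 0, "wy": 0, "wz": 0}, {"hand": 0, "x": 0, "y": 0, "z": 0.25, "wx": 0, "wy": 0, "wz": 0}, {"hand": 0, "x": 0, "y": 0, "z": 0.25, "wx": 0, "wy": 0, "wz": 0}, {"hand": 0, "x": 0, "y": 0, "z": 0.25, "wx": 0, "wy": 0, "wz": 0}, {"hand": 0, "x": 0, "y": 0, "z": 0.25, "wx": 0, "wy": 0, "wz": 0}, {"hand": 0, "x": 0, "y": 0, "z": 0.2, "wx": 0, "wy": 0, "wz": 0}, {"hand": 0, "x": 0, "y": 0, "z": 0.1, "wx": 0, "wy": 0, "wz": 0}, {"hand": 0, "x": 0, "y": 0, "z": 0, "wx": 0, "wy": 0, "wz": 0}, {"hand": 0, "x": 0, "y": 0, "z": 0, "wx": 0, "wy": 0, "wz": 0}]}}

```text
time_s: 18.15
position: [0.4218, 0.1948, 0.1024]
tcp_rot: [[-0.105, 0.995, 0.0], [0.995, 0.105, -0.001], [-0.001, 0.0, -1.0]]
force: [0.2, -0.2, -1.8]
opening: 0.204
```

Emit:
{"method": "move_arm", "body": {"moves": [{"hand": 0, "x": 0, "y": 0, "z": 0.03, "wx": 0, "wy": 0, "wz": 0}, {"hand": 0, "x": 0, "y": 0, "z": 0, "wx": 0, "wy": 0, "wz": 0}, {"hand": 87, "x": 0, "y": 0, "z": 0, "wx": 0, "wy": 0, "wz": 0}, {"hand": 87, "x": 0, "y": 0, "z": 0, "wx": 0, "wy": 0, "wz": 0}, {"hand": 87, "x": 0, "y": 0, "z": 0, "wx": 0, "wy": 0, "wz": 0}, {"hand": 87, "x": 0, "y": 0, "z": 0, "wx": 0, "wy": 0, "wz": 0}, {"hand": 87, "x": 0, "y": 0, "z": 0, "wx": 0, "wy": 0, "wz": 0}, {"hand": 87, "x": 0, "y": 0, "z": 0, "wx": 0, "wy": 0, "wz": 0}, {"hand": 87, "x": 0, "y": 0, "z": 0, "wx": 0, "wy": 0, "wz": 0}, {"hand": 87, "x": 0, "y": 0, "z": 0, "wx": 0, "wy": 0, "wz": 0}]}}

```text
time_s: 19.15
position: [0.4216, 0.1948, 0.1016]
tcp_rot: [[-0.105, 0.995, 0.0], [0.995, 0.105, -0.001], [-0.001, -0.0, -1.0]]
force: [0.1, -0.4, 0.6]
opening: 0.848
```

Fingers open. Rising clear, back to the earlier viewing height.

Emit:
{"method": "move_arm", "body": {"moves": [{"hand": 87, "x": 0, "y": 0, "z": 0, "wx": 0, "wy": 0, "wz": 0}, {"hand": 87, "x": 0, "y": 0, "z": -0.3, "wx": 0, "wy": 0, "wz": 0}, {"hand": 87, "x": 0, "y": 0, "z": -0.7, "wx": 0, "wy": 0, "wz": 0}, {"hand": 87, "x": 0, "y": 0, "z": -0.8, "wx": 0, "wy": 0, "wz": 0}, {"hand": 87, "x": 0, "y": 0, "z": -0.8, "wx": 0, "wy": 0, "wz": 0}, {"hand": 87, "x": 0, "y": 0, "z": -0.8, "wx": 0, "wy": 0, "wz": 0}, {"hand": 87, "x": 0, "y": 0, "z": -0.8, "wx": 0, "wy": 0, "wz": 0}, {"hand": 87, "x": 0, "y": 0, "z": -0.8, "wx": 0, "wy": 0, "wz": 0}, {"hand": 87, "x": 0, "y": 0, "z": -0.8, "wx": 0, "wy": 0, "wz": 0}, {"hand": 87, "x": 0, "y": 0, "z": -0.55, "wx": 0, "wy": 0, "wz": 0}, {"hand": 87, "x": 0, "y": 0, "z": 0, "wx": 0, "wy": 0, "wz": 0}, {"hand": 87, "x": 0, "y": 0, "z": 0, "wx": 0, "wy": 0, "wz": 0}]}}

```text
time_s: 20.35
position: [0.4213, 0.1949, 0.2605]
tcp_rot: [[-0.105, 0.995, 0.0], [0.995, 0.105, -0.001], [-0.001, 0.0, -1.0]]
force: [-0.5, 0.9, -1.1]
opening: 1.0
```

Run:
```python
from snap import *
np.set_printoptions(precision=4,suppress=True)
c=wrist('w13'); s=c['state'];print(s['position'],s['force'],s['time_s'])
P,uv=deproj(c,np.ones((480,640),bool)); hsv=cv2.cvtColor(c['image'],cv2.COLOR_RGB2HSV)[uv[:,1],uv[:,0]]
inn=(uv[:,0]>265)&(uv[:,0]<368)&(uv[:,1]>85)&(uv[:,1]<262)&(hsv[:,2]<70)
for n,r in(('pry',uv[:,1]>190),('awl',uv[:,1]<155)):
    m=inn&r&(P[:,2]>.145)&(P[:,2]<.16); print(n,m.sum(),rect(P[m]),P[m].mean(0))
a=vision.capture('scene');b=vision.capture('side')
Q,uv=deproj(a,np.ones((480,640),bool)); h=cv2.cvtColor(a['image'],cv2.COLOR_RGB2HSV)[uv[:,1],uv[:,0]]
m=(Q[:,0]>.33)&(Q[:,0]<.5)&(Q[:,1]>-.23)&(Q[:,1]<-.03)&(Q[:,2]>.004)&(Q[:,2]<.06)&(h[:,2]>200)
print('cover inner',m.sum(),Q[m].mean(0),np.percentile(Q[m,2],[5,50,95]),rect(Q[m]))
cv2.imwrite('pics/f1.png',a['image'][:,:,::-1]);cv2.imwrite('pics/f2.png',b['image'][:,:,::-1])
```

```text
[0.4213 0.1949 0.2605] [-0.5089  0.9142 -1.1033] 20.35
pry 428 [421.7 195.4  17.8  25.4   6.5] [0.4225 0.1964 0.1498]
awl 399 [412.7 277.7  20.9  20.9  52.1] [0.413  0.2778 0.1491]
cover inner 3216 [ 0.4293 -0.137   0.0169] [0.0064 0.0152 0.0433] [ 432.2 -130.   102.1  139.5    6.4]
```

View pics/f1.png

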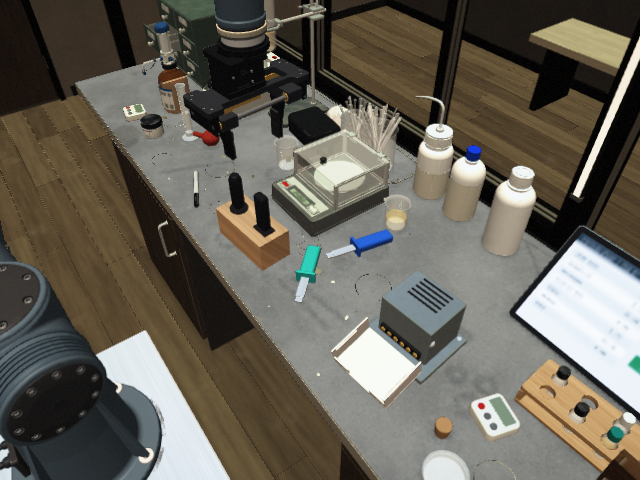

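View pics/f2.png

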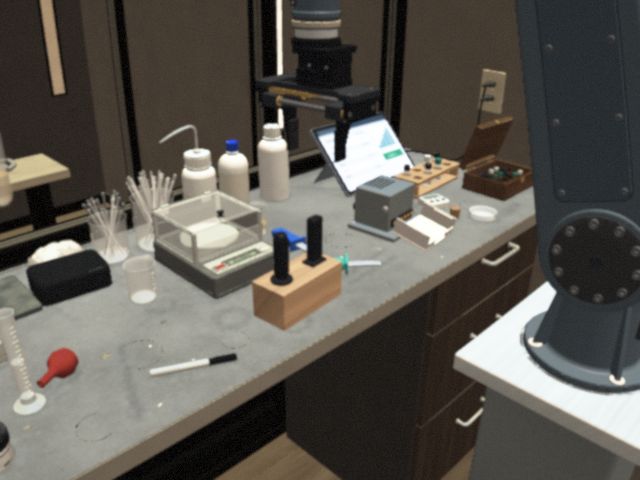

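Final views: the cover lies flat at scene (378,362), the pry tool is upright at (263,213), and the awl is at (236,193). The gripper is clear. Handing in.

```bash
python3 -c "
from rig import order
print(order.hand_in())"
```

```text
the job is handed in; nothing more can be done
None
```

I took the pry tool out of the stand, put its blade about 40 mm down into the notch, and levered against the box's front top edge. The tilt went to about 47°, more than the 35° suggested: at 37° the cover still hung on, leaning about 15°. It then dropped off its snaps. I put the tool back in its own hole and handed the job in at about 20 s. `hand_in` gives no verdict.

**Last checks:**
- **Pry tool:** its top is at (421.7, 195.4) mm, against (421.8, 195.3) before. The height is unchanged at about 150 mm, so it is upright and fully down.
- **Awl:** it is within about 0.2 mm of where it was.
- **Cover:** it lies tipped over in front of the box. Its upward-facing inner side is about 15 mm above the worktop at the median, under the 45 mm limit. It looked the same in pictures about 6 s apart, but I did not measure its speed.
- **Gripper:** it is open and stands about 0.1 m clear above the tools.
- **Forces:** every wrist-force reading I took stayed below about 3 N. The moment reached 0.76 N m during levering. The fingers kept well above the cover in every picture I took.

**Disagreements:**
- **Notch position:** the scene and wrist cameras put it 1 to 3 mm apart. I used the wrist value and the blade went in freely.
- **Decoys:** the blue and turquoise tools stood loose at the start and tipped over while the arm first moved. I did not see the arm touch them. They lie on the worktop.

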